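# Swap the housing covers and press the test cover home

### The arm

A 7-joint arm with a two-finger parallel gripper is mounted at the origin on the work surface. World frame = base frame: x ahead of the robot, y to its left, z up, the work surface at z = 0. Lengths are in m, angles in rad, forces in N, time in s.
With the tool pointing down it reaches from about 0.4 to 0.875 m from the base axis. Payload 4.4 kg.
Tool frame: the origin (TCP) lies on the centre line of the jaws, within the pads' length; the fingertips stand 17 mm ahead of it and the grasp point (between the pads) lies 2 mm behind it (manip.tip_reach is the z of the fingertips in the tool frame, in m); z points along the fingers, y is the direction in which the jaws open and shut (so a half turn about z gives the same grasp; the last joint's range is limited). The gripper opens to 85 mm and grips with 20 to 120 N. Pads are 22 mm wide; open, the fingers measure 114 mm over their backs; the gripper's body (76 mm by 85 mm) begins 54 mm behind the grasp point. The pads swing forward as they close: fully open they stand 13 mm farther back than shut.
Start: joints at [1.043, 0.628, 0.038, 1.517, -0.027, 0.996, -0.02], TCP at [0.29, -0.582, 0.213] pointing down, gripper open.
Joint ranges: [-3.06, 3.06], [-0.37, 2.12], [-1.25, 1.32], [0.18, 2.47], [-1.1, 4.24], [0.23, 1.98], [-2.94, 2.94]. Speed limits (rad/s): [2.57, 2.57, 3.14, 3.14, 3.14, 3.14, 3.14].

### API

Orientations are given as a rotation vector (axis times angle).
In Python, from cell import manip gives the robot as it stands.
- The arm moves only by the shell command python3 -m creep 'ROWS'. ROWS is JSON, one flat list of numbers, 7 for each row, row after row: the gripper command: -1 is fully open, 1 is shut, values between are in proportion, then the shift along the world's x, y, z in cm, then the turn, a rotation vector about the world's x, y, z in rad. A call has exactly 10 rows; each row shifts and turns the commanded pose from where the row before left it; what a row does not reach is not made up. A row lasts 1/12 s, in which the tool goes at most 41.7 mm and 7.16 degrees, less where a joint would pass 70% of its speed; a pose out of reach is approached as far as the arm can. A call with a gripper value outside its range is refused whole. The fingers move at their own pace and stop on an object; the grip force is fixed at half the most. Time passes only in rows, so rows that do not move let the fingers close, or fill a call up. It gives the time, the measured TCP pose, the force and the opening at its end, in the units of the state.
- manip.get_state(): the state, without advancing time (a new reading comes with each control period).
- manip.capture(name): name is "side" or "top"; returns the picture (400x640x3 uint8, red, green, blue); there is no depth.
- manip.get_calibration(name): a dict with "mtx" (3x3 intrinsics, pixels), "dist" ([k1, k2, p1, p2, k3] as OpenCV has them; the pictures are not rectified), "rvec" (rotation vector, rad) and "tvec" (3), from world to camera coordinates, as OpenCV has them. Camera axes: x right, y down, z forward; pixel columns grow to the right and rows downward; lengths in m; the calibration is good to about 2 mm. A picture is of the moment at which its call begins. get_calibration takes no time and is no camera call.
- manip.close_job(): hands the job in, once; it reports no verdict.
The state is a dict: "time": time; "joints": joint angles; "joint_vel": joint speeds; "effort": joint torques, N m; "tool_pos": TCP position; "eef_rot": TCP orientation; "force": force on the tool from outside, world axes, zero at the start; "wrist_torque": the same for the moment, N m; "finger_gap": finger opening in m.
Only numpy, scipy, OpenCV 4.12 (cv2) and the standard library are available. Lean on these libraries where they do the work, as an engineer would, in place of code of your own. Each camera call takes 0.05 s, during which the arm holds its last target. There are 200 camera calls.

### The job

The sensor housing on the bench still wears its blank cover, while the cover with the round socket lies in the tray: swap the two covers, leaving the blank lying flat in the middle of the tray, let go. Then align the socketed cover on the base's dowels, press it down against the sprung contact block until the two halves meet flush, and finish while still holding the pair pressed together with the fingers. Leave the other things on the bench where they are.

Things in the scene. Friction and masses are not known exactly. Their poses are not given: they have to be found in the camera images.
- socket_cover: Aluminium cover: flange 116 (x) x 64 (y) x 12 mm; in the middle of its top a grip block 50 (x) x 32 (y) x 28 mm tall (top 40 mm above underside). Two 12 mm through holes at x = +/-46 mm, y = 0. 0.17 to 0.29 kg. Origin: centre of underside; z up. This one has a round socket, 24 mm diameter, 16 mm tall, on the grip block, and 5 mm high ribs across the flange at x = +/-29 and +/-34 mm. Starts in the tray.
- blank_cover: Aluminium cover: flange 116 (x) x 64 (y) x 12 mm; in the middle of its top a grip block 50 (x) x 32 (y) x 28 mm tall (top 40 mm above underside). Two 12 mm through holes at x = +/-46 mm, y = 0. 0.17 to 0.29 kg. Origin: centre of underside; z up. This one is blank: block and flange plain. Starts loosely on the dowels, 6 mm proud of the base's rim.
- base: Lower half of the housing, fixed: open aluminium box 116 (x) x 64 (y) mm on a dark plate 160 x 100 x 8 mm; rim 48 mm above the bench. Two 10 mm steel dowels at x = +/-46 mm, y = 0 rise 16 mm above the rim, upper 7 mm tapered. Inside, a black sprung contact block. Covers fit either way round. Origin: centre of underside, on the bench; z up.
- base_rim (a point): Middle of the base's rim plane, 48 mm above the base's origin: a cover's origin is here when the halves are flush. Axes as the base's.
- contacts (a joint): Downward travel in m of the sprung contact block (54 x 44 mm) in the base. 0: up, its top 6 mm above the rim, so a cover laid on the dowels stands 6 mm proud. About 0.006: level with the rim, halves closed. Spring: about 4 N at 0 (more than a cover's weight), 12 N at 0.006; it lifts the cover again when not pressed.
- tray: Shallow grey tray, fixed, 158 (x) x 104 (y) mm outside, walls 4 mm thick and 16 mm high, inner floor 4 mm above the bench: room for one cover lying flat, long side along the tray's. Origin: centre of the underside; x along its long side, z up.
- mat: Thin black rubber mat, fixed, 170 (x) x 150 (y) x 3 mm, lying clear between base and tray: a free place to set a cover down meanwhile. Origin: centre of the underside; its top is 3 mm above the bench.
- screwdriver: Bystander: screwdriver lying on the bench beyond the mat. Origin on the bench under the tool.
- wrench: Bystander: spanner, 150 mm, lying on the robot's side of the mat.
- jar: Bystander: small glass jar with steel cap, 44 mm diameter, 55 mm tall. Origin: centre of the underside.
- connector: Bystander: small turned steel connector, 26 mm diameter, 30 mm tall. Origin: centre of the underside.
- tape: Bystander: black ring-shaped roll, 48 mm diameter, 18 mm tall, just beyond the mat. Origin: centre of the underside.
- mug: Bystander: white mug, 76 mm diameter, 90 mm tall. Origin: centre of the underside.
- meter: Bystander: white round-topped desk meter, 95 mm wide, 110 mm tall. Origin: centre of the underside.
Not all that is in view belongs to the job. Leave any yellow look-alike of the socket_cover alone. Leave any turquoise look-alike of the blank_cover alone.

How it is judged:
By the outcome, as a careful person would: the job done as asked, in the order asked, and still so for the second after the job is handed in, while the arm keeps its last pose, push and grip.
It also fails if it takes over 72 s, if anything falls off the work surface, if the arm or the gripper's body presses on something with over 40 N, if the wrist force passes 120 N, or if a joint passes its speed limit or range.

## Working session

There is one attempt and no reset: what is moved stays moved. The work goes in short steps, Python scripts to look and compute and a shell command to move; the robot and the scene stay as the last step left them, time stands still between calls to the robot, and variables do not carry over. Pictures are saved under pics/ and viewed, about 8 in all and at most 12, crops included, and the job is handed in when it is done.

```bash
ls; mkdir -p pics; python3 - <<'E'
from cell import manip
import cv2
for n in("top","side"):
    im=manip.capture(n); cv2.imwrite(f"pics/{n}0.png",im[:,:,::-1]); c=manip.get_calibration(n); print(n,c)
s=manip.get_state(); print(s); print(manip.tip_reach)
E
```

```text
pics
top {'mtx': array([[421.96809094,   0.        , 318.66689701],
       [  0.        , 421.96809094, 201.60046747],
       [  0.        ,   0.        ,   1.        ]]), 'dist': array([-0.04286812,  0.        ,  0.        ,  0.        ,  0.        ]), 'rvec': array([ 2.15342298, -2.15288919,  0.18737563]), 'tvec': array([0.04858345, 0.54832298, 1.07709276])}
side {'mtx': array([[430.09172152,   0.        , 325.44225261],
       [  0.        , 430.09172152, 206.47098282],
       [  0.        ,   0.        ,   1.        ]]), 'dist': array([0.01874472, 0.        , 0.        , 0.        , 0.        ]), 'rvec': array([ 0.77526253, -2.55554918,  1.12369646]), 'tvec': array([0.46264614, 0.20239366, 0.7901149 ])}
{'time': 0.1, 'joints': array([ 1.04321616,  0.62928018,  0.03841679,  1.51825044, -0.02700287,
        0.99630009, -0.01997978]), 'joint_vel': array([ 0.00025726, -0.00261208,  0.00144263, -0.00364879, -0.00013029,
        0.00047231,  0.0007956 ]), 'effort': array([ 3.44078915e-03, -5.64534616e+01,  1.23086818e+00, -1.93975335e+01,
        1.13626232e-02,  5.51528836e-03,  4.33069857e-06]), 'tool_pos': array([ 0.28938475, -0.58137373,  0.21196897]), 'eef_rot': array([-3.05657835e+00, -7.18615109e-01,  6.17742931e-04]), 'force': array([-0.89723666, -0.24861626, -0.36062067]), 'wrist_torque': array([ 0.02390925, -0.00945217, -0.00123187]), 'finger_gap': 0.08577697087115388}
0.017
```

View pics/top0.png

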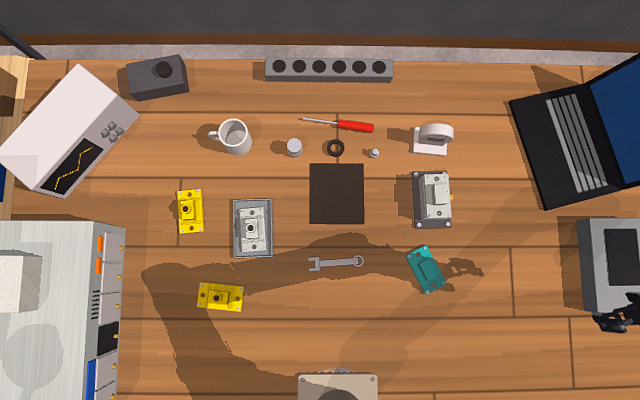

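View pics/side0.png

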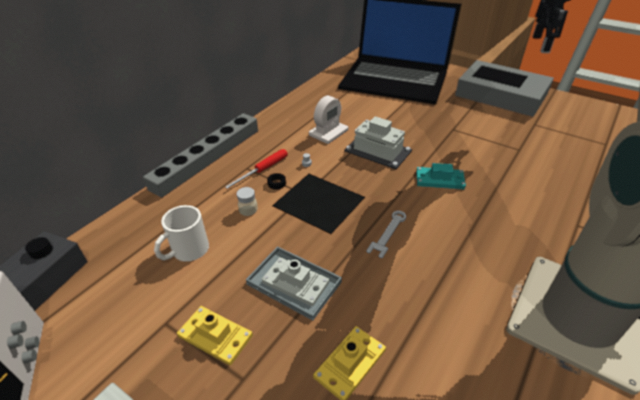

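```bash
cat > h.py <<'E'
import cv2,numpy as np
from cell import manip
def cap(n): return manip.capture(n)[:,:,::-1].copy()
def cal(n):
    c=manip.get_calibration(n); return [np.array(c[k],float) for k in("mtx","dist","rvec","tvec")]
def ray(n,uv,z):
    K,d,r,t=cal(n); R=cv2.Rodrigues(r)[0]; p=cv2.undistortPoints(np.array(uv,float).reshape(-1,1,2),K,d).reshape(-1,2)
    D=np.c_[p,np.ones(len(p))]@R; C=-R.T@t
    return C+D*((z-C[2])/D[:,2])[:,None]
def proj(n,P):
    K,d,r,t=cal(n); return cv2.projectPoints(np.array(P,float).reshape(-1,1,3),r,t,K,d)[0].reshape(-1,2)
def crop(im,u0,v0,w,h,s): return cv2.resize(im[v0:v0+h,u0:u0+w],None,fx=s,fy=s,interpolation=cv2.INTER_CUBIC)
E
python3 - <<'E'
from h import *
t=cv2.imread("pics/top0.png"); s=cv2.imread("pics/side0.png")
a=np.hstack([crop(t,222,185,65,80,6),crop(t,400,157,65,80,6)])
cv2.imwrite("pics/c1.png",a)
b=np.hstack([crop(s,240,235,110,80,3.6),crop(s,340,105,110,80,3.6)]); cv2.imwrite("pics/c2.png",b)
E
```

```text
(no output)
```

View pics/c1.png

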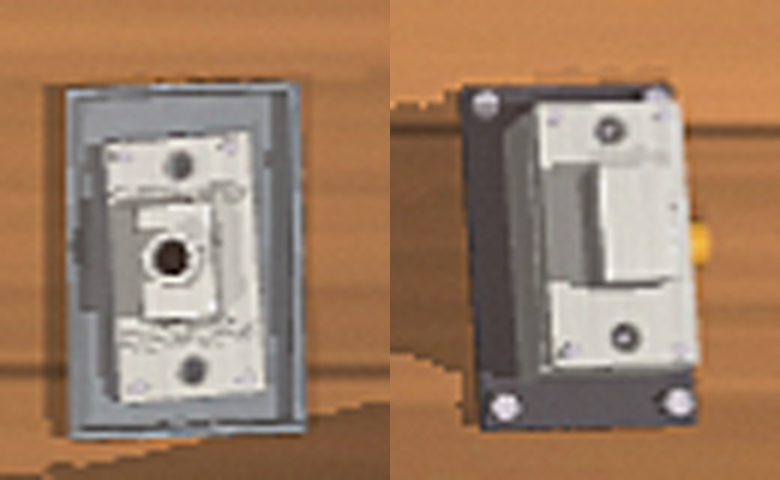

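View pics/c2.png

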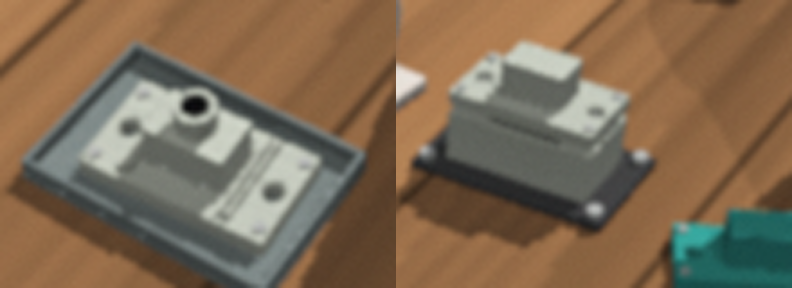

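```bash
cat >> h.py <<'E'
def dark(im,u,v,r=4):
    g=cv2.cvtColor(im,cv2.COLOR_BGR2GRAY).astype(float); u0,v0=int(round(u)),int(round(v))
    p=g[v0-r:v0+r+1,u0-r:u0+r+1]; w=np.clip(np.percentile(p,70)-15-p,0,None)
    yy,xx=np.mgrid[-r:r+1,-r:r+1]; w=w*(xx**2+yy**2<=r*r+1)
    return u0+(w*xx).sum()/w.sum(), v0+(w*yy).sum()/w.sum()
def pair(n,im,a,b,z):
    q=[dark(im,*a),dark(im,*b)]; P=ray(n,q,z); d=P[0]-P[1]
    print(n,np.round(q,2).tolist(),"mid",P.mean(0).round(4),"len",np.hypot(*d[:2]).round(4),"yaw deg",np.degrees(np.arctan2(d[1],d[0])).round(2))
    return P
E
python3 - <<'E'
from h import *
t=cv2.imread("pics/top0.png"); s=cv2.imread("pics/side0.png")
f=lambda u0,v0,k,x,y:(u0+(x+.5)/k-.5,v0+(y+.5)/k-.5)
print("socket");pair("top",t,f(222,185,6,180,164),f(222,185,6,193,370),.014)
pair("side",s,f(240,235,3.6,130,127),f(240,235,3.6,273,190),.015)
print("blank");pair("top",t,f(400,157,6,221,130),f(400,157,6,236,338),.065)
pair("side",s,f(340,105,3.6,89,76),f(340,105,3.6,200,112),.065)
print("tray outer corners top z=.016");P=ray("top",[f(222,185,6,x,y) for x,y in((68,86),(300,84),(307,434),(70,438))],.016);print(P.round(4),P.mean(0))
print("side");P=ray("side",[f(240,235,3.6,x,y) for x,y in((136,43),(365,155),(22,160))],.016);print(P.round(4))
print("bolts");P=ray("top",[f(400,157,6,x-390,y) for x,y in((486,102),(657,98),(680,402),(506,405))],.010);print(P.round(4),P.mean(0))
hs=cv2.cvtColor(t,cv2.COLOR_BGR2GRAY); m=(hs<60).astype(np.uint8); m[:150]=0;m[235:]=0;m[:,:300]=0;m[:,375:]=0
c=max(cv2.findContours(m,0,2)[0],key=cv2.contourArea);print("mat",ray("top",cv2.boxPoints(cv2.minAreaRect(c)),.003).round(3))
from scipy.spatial.transform import Rotation as R
st=manip.get_state();print(R.from_rotvec(st["eef_rot"]).as_matrix().round(3))
E
```

```text
socket
top [[251.6, 212.23], [253.76, 246.32]] mid [0.4773 0.2252 0.014 ] len 0.0919 yaw deg 4.82
side [[275.89, 270.07], [315.49, 287.92]] mid [0.4766 0.2259 0.015 ] len 0.0912 yaw deg 4.94
blank
top [[436.27, 178.32], [438.82, 212.86]] mid [ 0.5615 -0.2627  0.065 ] len 0.0919 yaw deg 1.68
side [[364.4, 125.88], [395.73, 136.1]] mid [ 0.5594 -0.2606  0.065 ] len 0.0931 yaw deg 0.89
tray outer corners top z=.016
[[0.559  0.2801 0.016 ]
 [0.5601 0.1756 0.016 ]
 [0.4034 0.1702 0.016 ]
 [0.4016 0.2748 0.016 ]] [0.48102778 0.2251913  0.016     ]
side
[[0.5584 0.1794 0.016 ]
 [0.4032 0.1748 0.016 ]
 [0.5564 0.2805 0.016 ]]
bolts
[[ 0.6321 -0.2209  0.01  ]
 [ 0.6345 -0.3012  0.01  ]
 [ 0.493  -0.3052  0.01  ]
 [ 0.4916 -0.225   0.01  ]] [ 0.56279721 -0.26307452  0.01      ]
mat [[ 0.66   0.072  0.003]
 [ 0.66  -0.076  0.003]
 [ 0.495 -0.073  0.003]
 [ 0.495  0.072  0.003]]
[[ 0.895  0.446 -0.001]
 [ 0.446 -0.895  0.002]
 [ 0.    -0.002 -1.   ]]
```

```bash
python3 -m creep '[-1,2.3,2.7,0,0,0,-0.0436,-1,2.3,2.7,0,0,0,-0.0436,-1,2.3,2.7,0,0,0,-0.0436,-1,2.3,2.7,0,0,0,-0.0436,-1,2.3,2.7,0,0,0,-0.0436,-1,2.3,2.7,0,0,0,-0.0436,-1,2.3,2.7,0,0,0,-0.0436,-1,2.3,2.7,0,0,0,-0.0436,-1,2.3,2.7,0,0,0,-0.0436,-1,2.3,2.7,0,0,0,-0.0436]'
```

```text
time: 0.93
tool_pos: [0.5203, -0.3102, 0.2125]
eef_rot: [-3.141, -0.037, 0.001]
force: [0.7, -0.9, -0.6]
finger_gap: 0.0858
```

```bash
python3 -m creep '[-1,1,1.2,-1,0,0,0,-1,1,1.2,-1,0,0,0,-1,1,1.2,-1,0,0,0,-1,1.1,1.2,-1,0,0,0,-1,0,0,-1,0,0,0,-1,0,0,-1,0,0,0,-1,0,0,-1,0,0,0,-1,0,0,0,0,0,0,-1,0,0,0,0,0,0,-1,0,0,0,0,0,0]'; python3 - <<'E'
from h import *
t=cap("top");s=cap("side");u,v=proj("side",[.561,-.262,.1])[0].astype(int);a,b=proj("top",[.561,-.262,.1])[0].astype(int)
cv2.imwrite("pics/c3.png",np.hstack([crop(t,a-50,b-50,100,100,4),crop(s,u-50,v-60,100,100,4)]))
E
```

```text
time: 1.77
tool_pos: [0.5603, -0.2652, 0.1431]
eef_rot: [3.141, 0.038, 0.001]
force: [0.5, -0.2, -0.1]
finger_gap: 0.0849
```

View pics/c3.png

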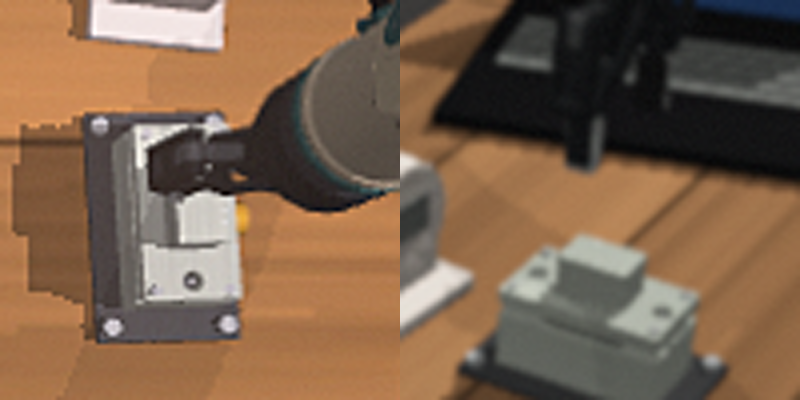

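```bash
python3 -m creep '[-1,0,0.3,-0.9,0,0,0,-1,0,0,-0.9,0,0,0,-1,0,0,-0.9,0,0,0,-1,0,0,-0.9,0,0,0,-1,0,0,-0.9,0,0,0,-1,0,0,-0.9,0,0,0,-1,0,0,-0.2,0,0,0,-1,0,0,0,0,0,0,-1,0,0,0,0,0,0,-1,0,0,0,0,0,0]'; python3 - <<'E'
from h import *
s=cap("side");u,v=proj("side",[.561,-.262,.08])[0].astype(int)
cv2.imwrite("pics/c4.png",crop(s,u-40,v-45,80,80,6))
print(manip.get_state()["tool_pos"])
E
```

```text
time: 2.7
tool_pos: [0.5611, -0.2612, 0.0873]
eef_rot: [3.141, 0.04, 0.001]
force: [0.3, -0.6, 0.2]
finger_gap: 0.0853
[ 0.5610718  -0.26117184  0.08736385]
```

View pics/c4.png

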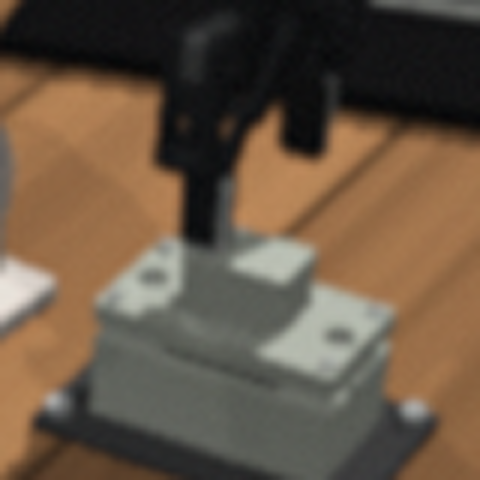

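```bash
python3 - <<'E'
from h import *
u,v=proj("side",[.561,-.262,.08])[0].astype(int)
P=[[.561,-.262+d,z] for d in(.0425,-.0425) for z in(.07,.083,.14)]+[[.561,-.246,.094],[.561,-.278,.094],[.607,-.262,.066],[.515,-.262,.066]]
print(((proj("side",P)-[u-40,v-45])*6).round())
E
```

```text
[[196. 338.]
 [198. 312.]
 [207. 194.]
 [290. 250.]
 [292. 225.]
 [304. 109.]
 [230. 262.]
 [266. 229.]
 [153. 271.]
 [337. 332.]]
```

```bash
python3 - <<'E'
from h import *
old=cv2.imread("pics/c4.png")
s=cap("side");u,v=proj("side",[.561,-.262,.08])[0].astype(int)
n=crop(s,u-40,v-45,80,80,6); print(np.abs(n.astype(int)-old).max(), np.abs(n.astype(int)-old).mean())
cv2.imwrite("pics/c5.png",np.hstack([n[:,:400],crop(cap("top"),400,150,100,120,4)]))
u,v=proj("side",[.561,-.262,.1])[0].astype(int)
print(((proj("side",[[.5603,-.2652+.0425,z] for z in(.126,.139,.16,.17)])-[u-50,v-60])*4).round())
print(manip.get_state())
E
```

```text
16 0.9525622106481482
[[176. 235.]
 [178. 217.]
 [180. 186.]
 [181. 171.]]
{'time': 2.85, 'joints': array([ 0.31220797,  0.73983632,  0.12798434,  1.72056277, -0.13580931,
        0.68868928, -1.03309761]), 'joint_vel': array([ 0.0002423 ,  0.00111861, -0.00081777,  0.0039825 ,  0.00047241,
        0.00055504,  0.00157967]), 'effort': array([ 8.24733521e-03, -5.66001105e+01,  2.76577301e+00, -1.45480272e+01,
        8.43367539e-03, -3.22916225e-03, -1.68243480e-05]), 'tool_pos': array([ 0.56101243, -0.26112322,  0.0873711 ]), 'eef_rot': array([3.14087312e+00, 4.03783523e-02, 1.60869788e-03]), 'force': array([ 0.07431764,  0.13987369, -0.10535025]), 'wrist_torque': array([0.04983574, 0.03283409, 0.02979082]), 'finger_gap': 0.08512523390682945}
```

View pics/c5.png

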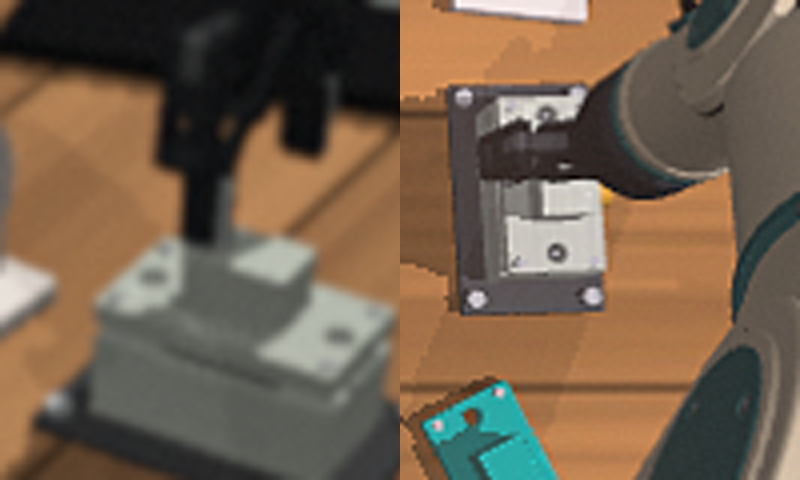

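```bash
python3 - <<'E'
from h import *
for n in("top","side"):
    K,d,r,t=cal(n);R=cv2.Rodrigues(r)[0];print(n,(-R.T@t).round(3))
for z in(.083,.115,.14,.2): print(z,(proj("top",[[.561,-.262+s*.0425,z] for s in(1,-1)])-[400,150])*4)
u,v=proj("side",[.561,-.262,.08])[0].astype(int)
def tri(a,b):
    M=[];
    for n,q in(("top",a),("side",b)):
        K,d,r,t=cal(n); M.append((np.c_[cv2.Rodrigues(r)[0],t],cv2.undistortPoints(np.array([[q]],float),K,d).reshape(2,1)))
    X=cv2.triangulatePoints(M[0][0],M[1][0],M[0][1],M[1][1]).ravel();return X[:3]/X[3]
for a in((85,175),(85,160),(85,130)): print(tri((400+a[0]/4,150+a[1]/4),(u-40+205/6,v-45+248/6)))
E
```

```text
top [0.38  0.074 1.146]
side [0.129 0.626 0.686]
0.083 [[ 92.36504184 177.91772201]
 [222.25823579 178.278871  ]]
0.115 [[105.98604877 169.36745111]
 [239.65368522 169.77407903]]
0.14 [[117.20412427 162.32416176]
 [253.97402286 162.7706079 ]]
0.2 [[146.43339998 143.96653518]
 [291.2587207  144.52717215]]
[ 0.55420305 -0.20416416  0.12459384]
[ 0.56031631 -0.20696343  0.12179236]
[ 0.57256705 -0.21239312  0.11660556]
```

```bash
python3 - <<'E'
from h import *
t=cap("top");s=cap("side")
t2=crop(t,410,165,50,40,8);u,v=proj("side",[.561,-.262,.11])[0].astype(int)
s2=crop(s,u-25,v-25,50,40,8)
f=lambda i:cv2.convertScaleAbs(255*(i/255.)**.45)
cv2.imwrite("pics/c6.png",np.hstack([f(t2),f(s2)]));print(u-25,v-25)
E
```

```text
355 90
```

View pics/c6.png

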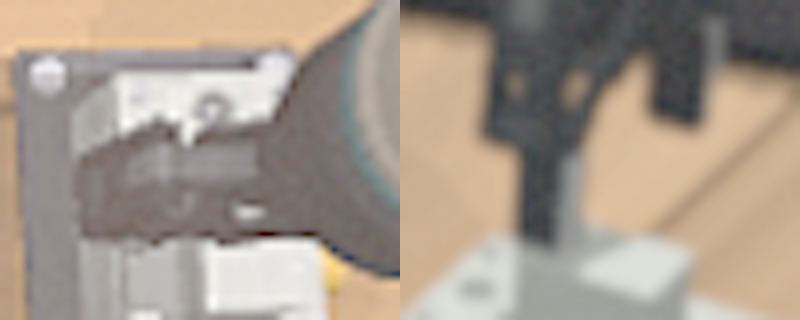

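```bash
python3 - <<'E'
from h import *
a=cv2.imread("pics/side0.png").astype(int);b=cap("side").astype(int)
d=np.abs(a-b).max(2)
print("cols",365,"..");
for v in range(108,158,2): print(v,' '.join('%3d'%x for x in d[v,362:412:2]))
u=proj("side",[[.561,-.2195,.083],[.561,-.3045,.083],[.586,-.246,.094],[.536,-.246,.094],[.586,-.278,.094]]);print(u)
E
```

```text
cols 365 ..
108   1  14  64 113 160 157 157 148  74   3   1   3   1   2   1   1   2   2   1   2   1   1   1   2  10
110   2   3   1  26 142 162 155 106  51   4   2   1   1   1   2   2   4   4   1   1   2   2   1   1  11
112   2   1   4  16 145 158 154  99  40   2   2   1   1   1   2   2   1   4   1   1   2   2   2   2   9
114  10   1   2  21 146 160 148  98  28   3   3   2   2   1   1   1   3   1   2   1   2   2   1   2   5
116  15   7   3  31 151 160 150 105  25   3   2   4   1   1   2   1   1   1   2   1   2   0   1   1   1
118  16  15   6  38 156 172 166 124  89  65  41  16   7   3   1   2   1   1   1   2   1   2   1   1   1
120  15  16  14  27 120 165 159 117 103  94  71  30  16  11   7   1   2   2   2   2   1   0   1   1   1
122  16  18  15  15  44  93 105 105  70  35  20  16  18  14  16   1   1   2   2   1   3   1   0   3   3
124  17  17  18  17   6   6  18  34  18  16  14  18  17  15  11   1   1   0   1   1   1   2   1   1   3
126  14  14  10   6   6   6   4   6   6   9  13  15  14  11   9   2   3   1   3   3   1   1   2   0   1
128  10  14   7   1   5   5   6   6   5   5   6 
[... 957 characters left out ...]
11  14   8  10   8   3   5   7   2
148   1   2   2   1   1   2   1   4   6   5   6   6   4   6   3  10  13   7   9   9  10   7  14  16   7
150   1   0   1   2   1   2   1   1   5   4   6   5   4   7   8   5   8   7   9   6   8   4   8  10   6
152   1   0   2   2   3   1   0   1   5   8   6   5   6   6   7   6  10   9  10   6   7   8   7   7   6
154   2   1   2   2   2   2   4   1   7   6   8   7   6   5   5   8   8   9   8   6   7   6   6   5  15
156   3   1   3   2   1   1   3   0   4   7   8   5   5   7   7   5   7   6   7   6   8   9   7  10  14
[[372.05215309 132.02124587]
 [387.7012933  117.49172988]
 [368.95126388 120.87891553]
 [386.00018051 126.50785745]
 [374.96219522 115.53563864]]
```

```bash
python3 -m creep '[0.2,0,0,0,0,0,0,0.2,0,0,0,0,0,0,0.2,0,0,0,0,0,0,0.2,0,0,0,0,0,0,0.2,0,0,0,0,0,0,0.2,0,0,0,0,0,0,0.2,0,0,0,0,0,0,0.2,0,0,0,0,0,0,0.2,0,0,0,0,0,0,0.2,0,0,0,0,0,0]'; python3 - <<'E'
from h import *
a=cv2.imread("pics/side0.png").astype(int);b=cap("side").astype(int)
cv2.imwrite("pics/side_gap.png",b)
d=np.abs(a-b).max(2)
for v in range(100,140,2): print(v,' '.join('%3d'%x for x in d[v,362:412:2]))
print(manip.get_state()["force"])
E
```

```text
time: 3.83
tool_pos: [0.5606, -0.2609, 0.0868]
eef_rot: [-3.141, -0.041, -0.0]
force: [-0.0, 0.1, 0.0]
finger_gap: 0.0342
100   2   1   1  87 160 155 157 160 144 125 159 160 150 152 107  18   3   1   1   1   1   2   1   2   1
102   2   1   3  71 158 158 158 162 131 101 159 159 159 135  36   0   2   1   2   1   1   1   1   2   2
104   1   1   2  52 154 159 160 161 148 134 160 166 163 144  26   2   2   2   1   1   2   2   3   2   5
106   1   1   1  22 154 159 153 162 161 159 160 164 168 140  14   3   1   1   1   2   2   2   1   1   9
108   3   1   2  10  73 102 150 160 160 158 158 166 172 129  11   3   1   0   1   3   1   1   1   4  11
110   0   0   1   1   2  10 106 161 159 123 131 168 172 117   7   2   3   1   2   2   1   1   1   1  13
112   2   1   3   2   2   3 104 162 160 117 132 174 176  97   4   3   1   1   1   1   1   1   1   3   8
114  10   1   1   2   2  11 119 162 161 110 102 101 132  53   2   4   2   0   2   0   2   0   3   0   3
116  15   6   1   4   2  11 142 172 166 113  49   2  15   4   2   1   1   1   1   2   2   0   1   0   0
118  17  16   4   1   2  33 166 188 180 12
[... 557 characters left out ...]
   1   2   1   1   1   1
130  11  13  16  10   7   5   4   5   6   7   6   7   8   9  14  19  17  16  15  11   8   4   2   2   1
132   1   1   5   3   7  13  10  11   4   7   7   9   9  11  16  18  18  18  15  14  15   9   1   1   1
134   1   3   2   1   2  12  16  16  14  12   9   8   9  16  15  14  19  17  17  18  12   4   2   1   3
136   1   1   1   1   2   1   8  16  16  17  20  16  16  16  16  18  12   9  15  15  11   3   2   2   2
138   0   1   1   2   1   1   1   5   9  13  17  17  15  17  16  17  17  17  12   9  12   5   1   3   2
[-0.3603812  -0.37792658  0.31715155][ WARN:0@1.875] global loadsave.cpp:1063 imwrite_ Unsupported depth image for selected encoder is fallbacked to CV_8U.
```

```bash
python3 -m creep '[-0.4,0,0,0,0,0,0,-0.4,0,0,0,0,0,0,-0.4,0,0,0,0,0,0,-0.4,0,0,0,0,0,0,-0.4,0,0,0,0,0,0,-0.4,0,0,-0.5,0,0,0,-0.4,0,0,-0.5,0,0,0,-0.4,0,0,-0.4,0,0,0,-0.4,0,0,0,0,0,0,-0.4,0,0,0,0,0,0]'; python3 - <<'E'
from h import *
a=cv2.imread("pics/side0.png").astype(int);b=cap("side")
u,v=proj("side",[.561,-.262,.1])[0].astype(int)
t=cap("top")
cv2.imwrite("pics/c7.png",np.hstack([crop(b,u-30,v-30,60,60,6.6),crop(t,405,155,60,60,6.6)]))
print(manip.get_state()["force"])
E
```

```text
time: 4.72
tool_pos: [0.5603, -0.2607, 0.0722]
eef_rot: [-3.141, -0.041, 0.002]
force: [0.0, 0.3, -0.8]
finger_gap: 0.0597
[ 0.08437918 -0.33501396 -0.36906697]
```

View pics/c7.png

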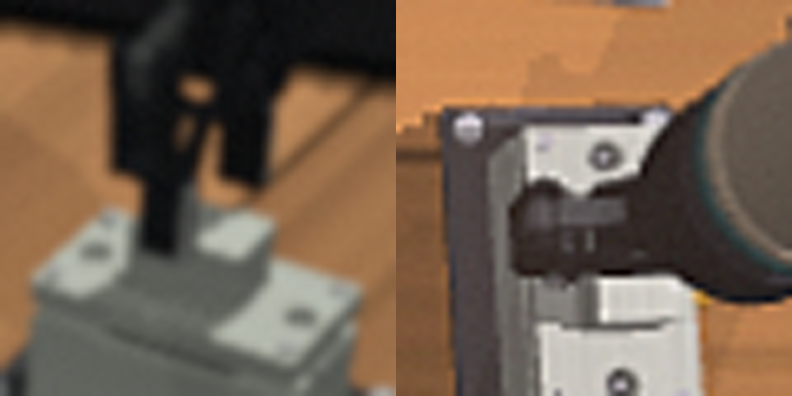

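```bash
python3 - <<'E'
from h import *
u,v=proj("side",[.561,-.262,.1])[0].astype(int)
for z in(.075,.085,.09): print(z,((proj("side",[[.561,-.231,z],[.561,-.225,z]])-[u-30,v-30])*6.6).round().tolist())
K,d,r,t=cal("side");R=cv2.Rodrigues(r)[0];C=-R.T@t
p=cv2.undistortPoints(np.array([[[u-30+160/6.6,v-30+252/6.6]]]),K,d).ravel();D=R.T@np.r_[p,1]
for y in(-.231,-.226,-.22): print((C+D*(y-C[1])/D[1]).round(4))
E
```

```text
0.075 [[159.0, 295.0], [151.0, 302.0]]
0.085 [[160.0, 273.0], [153.0, 280.0]]
0.09 [[161.0, 262.0], [154.0, 269.0]]
[ 0.5619 -0.231   0.094 ]
[ 0.5594 -0.226   0.0975]
[ 0.5563 -0.22    0.1016]
```

```bash
python3 -m creep '[-0.4,0,0,-0.3,0,0,0,-0.4,0,0,-0.3,0,0,0,-0.4,0,0,-0.3,0,0,0,-0.4,0,0,-0.3,0,0,0,-0.4,0,0,-0.2,0,0,0,-0.4,0,0,-0.2,0,0,0,-0.4,0,0,-0.2,0,0,0,-0.4,0,0,0,0,0,0,-0.4,0,0,0,0,0,0,-0.4,0,0,0,0,0,0]'
```

```text
time: 5.65
tool_pos: [0.5607, -0.261, 0.0549]
eef_rot: [3.141, 0.04, 0.0]
force: [0.9, -0.9, 0.3]
finger_gap: 0.0601
```

```bash
python3 -m creep '[1,0,0,0,0,0,0,1,0,0,0,0,0,0,1,0,0,0,0,0,0,1,0,0,0,0,0,0,1,0,0,0,0,0,0,1,0,0,0,0,0,0,1,0,0,0,0,0,0,1,0,0,0,0,0,0,1,0,0,0,0,0,0,1,0,0,0,0,0,0]'; python3 - <<'E'
from h import *
b=cap("side");u,v=proj("side",[.561,-.262,.1])[0].astype(int)
t=cap("top")
cv2.imwrite("pics/c8.png",np.hstack([crop(b,u-30,v-30,60,60,6.6),crop(t,405,155,60,60,6.6)]))
print(manip.get_state())
E
```

```text
time: 6.48
tool_pos: [0.5608, -0.2613, 0.055]
eef_rot: [3.141, 0.04, 0.001]
force: [-0.2, -0.9, 2.3]
finger_gap: 0.0306
{'time': 6.5833, 'joints': array([ 0.31832789,  0.78606728,  0.11849634,  1.73609054, -0.14253551,
        0.62716068, -1.02726519]), 'joint_vel': array([-4.01016897e-04, -4.52596438e-04,  1.35151443e-03, -3.93507216e-04,
       -1.35212890e-05,  3.98854174e-04,  1.13467361e-03]), 'effort': array([-9.20959935e-01, -5.59929335e+01,  1.69649631e+00, -1.24594814e+01,
       -3.20882332e-01,  2.60736169e-01, -4.25372506e-02]), 'tool_pos': array([ 0.56080301, -0.26125976,  0.05497212]), 'eef_rot': array([3.14081945e+00, 4.02768710e-02, 7.18168215e-04]), 'force': array([-0.6695173 , -1.03645159,  2.4248371 ]), 'wrist_torque': array([-0.32902172, -0.00258559,  0.02137287]), 'finger_gap': 0.030794855435698803}
```

View pics/c8.png

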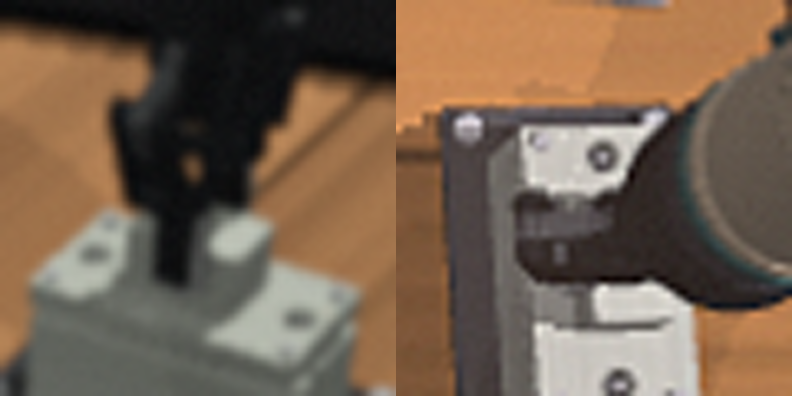

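```bash
python3 -m creep '[1,0,0,0.4,0,0,0,1,0,0,0.6,0,0,0,1,0,0,0.8,0,0,0,1,0,0,0.8,0,0,0,1,0,0,1.4,0,0,0,1,0,0,2,0,0,0,1,0,0,2,0,0,0,1,0,1,1,0,0,0,1,0,2,0,0,0,0,1,0,3,0,0,0,0]'; python3 -m creep '[1,0.2,3,0,0,0,0,1,0.2,3,0,0,0,0,1,0.2,3,0,0,0,0,1,0.2,3,0,0,0,0,1,0.2,3,0,0,0,0,1,0.2,3,0,0,0,0,1,0.2,2,0,0,0,0,1,0,0.1,-1,0,0,0,1,0,0,-2,0,0,0,1,0,0,-2,0,0,0]'
```

```text
time: 7.42
tool_pos: [0.5606, -0.2029, 0.1462]
eef_rot: [3.139, 0.033, 0.003]
force: [0.3, 0.4, -3.5]
finger_gap: 0.0305
time: 8.25
tool_pos: [0.5748, 0.0017, 0.095]
eef_rot: [-3.141, -0.044, -0.003]
force: [-0.8, -0.2, -3.7]
finger_gap: 0.0306
```

```bash
python3 -m creep '[1,0,0,-1.5,0,0,0,1,0,0,-1.5,0,0,0,1,0,0,-1.5,0,0,0,1,0,0,-1.5,0,0,0,1,0,0,-1,0,0,0,1,0,0,-0.6,0,0,0,1,0,0,-0.4,0,0,0,1,0,0,-0.2,0,0,0,1,0,0,-0.1,0,0,0,1,0,0,0,0,0,0]'; python3 - <<'E'
from h import *
print(manip.get_state()["force"],manip.get_state()["tool_pos"])
t=cap("top");s=cap("side");cv2.imwrite("pics/t2.png",t);cv2.imwrite("pics/s2.png",s)
P=[[.577+d,.001,.017] for d in(.046,-.046)]
for n,i in(("top",t),("side",s)):
    q=proj(n,P);pair(n,i,q[0],q[1],.017)
E
```

```text
time: 9.08
tool_pos: [0.575, 0.0001, 0.0122]
eef_rot: [3.141, 0.04, 0.001]
force: [0.1, -0.4, -3.2]
finger_gap: 0.0312
[ 0.12681386 -0.37997703 -3.21772806] [5.74988041e-01 7.42434045e-05 1.22141890e-02]
top [[335.08, 173.42], [nan, nan]] mid [nan nan nan] len nan yaw deg nan
side [[303.97, 188.4], [335.85, 202.47]] mid [ 0.577  -0.0038  0.017 ] len 0.0922 yaw deg -0.21h.py:17: RuntimeWarning: invalid value encountered in scalar divide
  return u0+(w*xx).sum()/w.sum(), v0+(w*yy).sum()/w.sum()
```

```bash
python3 -m creep '[1,0,0,-0.2,0,0,0,1,0,0,-0.2,0,0,0,1,0,0,-0.1,0,0,0,1,0,0,-0.1,0,0,0,1,0,0,-0.1,0,0,0,1,0,0,-0.1,0,0,0,1,0,0,-0.05,0,0,0,1,0,0,0,0,0,0,1,0,0,0,0,0,0,1,0,0,0,0,0,0]'
```

```text
time: 10.02
tool_pos: [0.5746, 0.0001, 0.0044]
eef_rot: [-3.141, -0.04, -0.0]
force: [-3.1, 0.2, 7.8]
finger_gap: 0.0305
```

```bash
python3 -m creep '[-0.4,0,0,0.05,0,0,0,-0.4,0,0,0,0,0,0,-0.4,0,0,0,0,0,0,-0.4,0,0,0,0,0,0,-0.4,0,0,0,0,0,0,-0.4,0,0,1,0,0,0,-0.4,0,0,2,0,0,0,-0.4,0,0,3,0,0,0,-0.4,0,0,3,0,0,0,-0.4,0,0,2,0,0,0]'; python3 -m creep '[-0.4,-0.6,3,0,0,0,0,-0.4,-1,3,0,0,0,0,-0.4,-1.1,3,0,0,0,0.0291,-0.4,-1.1,3,0,0,0,0.0291,-0.4,-1.1,3,0,0,0,0,-0.4,-1.1,3,0,0,0,0,-0.4,-1.1,2.5,0,0,0,0,-0.4,-1.1,2,0,0,0,0,-0.4,-0.8,0,0,0,0,0,-0.4,-0.8,0,0,0,0,0]'; python3 - <<'E'
from h import *
t=cap("top");s=cap("side")
print(manip.get_state()["tool_pos"],manip.get_state()["force"])
for m,z in(([.576,0],.016),):
  P=[[m[0]+d,m[1],z] for d in(.046,-.046)]
  for n,i in(("top",t),("side",s)):
    q=proj(n,P);pair(n,i,q[0],q[1],z)
E
```

```text
time: 10.85
tool_pos: [0.5757, -0.0001, 0.1169]
eef_rot: [3.141, 0.04, 0.005]
force: [0.4, 0.2, 0.1]
finger_gap: 0.0599
time: 11.68
tool_pos: [0.4758, 0.2265, 0.1143]
eef_rot: [-3.138, -0.137, -0.001]
force: [0.5, -0.9, -0.7]
finger_gap: 0.0598
[0.47521843 0.22409229 0.11409663] [-0.32343335 -0.80190458 -0.55578772]
top [[335.84, 176.08], [336.89, 209.98]] mid [ 0.5761 -0.      0.016 ] len 0.0936 yaw deg 1.31
side [[nan, nan], [335.69, 204.44]] mid [nan nan nan] len nan yaw deg nanh.py:17: RuntimeWarning: invalid value encountered in scalar divide
  return u0+(w*xx).sum()/w.sum(), v0+(w*yy).sum()/w.sum()
```

```bash
python3 -m creep '[-0.4,0.17,0.15,-1.5,0,0,0,-0.4,0,0,-2,0,0,0,-0.4,0,0,-2,0,0,0,-0.4,0,0,-1.5,0,0,0,-0.4,0,0,-1.2,0,0,0,-0.4,0,0,-0.8,0,0,0,-0.4,0,0,-0.6,0,0,0,-0.4,0,0,-0.4,0,0,0,-0.4,0,0,0,0,0,0,-0.4,0,0,0,0,0,0]';  python3 - <<'E'
from h import *
print(manip.get_state()["tool_pos"],manip.get_state()["force"])
a=cv2.imread("pics/side0.png").astype(int);b=cap("side")
u,v=proj("side",[.477,.2255,.03])[0].astype(int)
t=cap("top");e,f=proj("top",[.477,.2255,.03])[0].astype(int)
cv2.imwrite("pics/c9.png",np.hstack([crop(b,u-40,v-40,80,80,5),crop(t,e-40,f-40,80,80,5)]))
E
```

```text
time: 12.62
tool_pos: [0.4788, 0.2264, 0.0141]
eef_rot: [-3.139, -0.131, -0.001]
force: [-0.1, 0.4, -0.6]
finger_gap: 0.0599
[0.47877337 0.226446   0.01414355] [-0.09882625  0.41642084 -0.59289766]
```

View pics/c9.png

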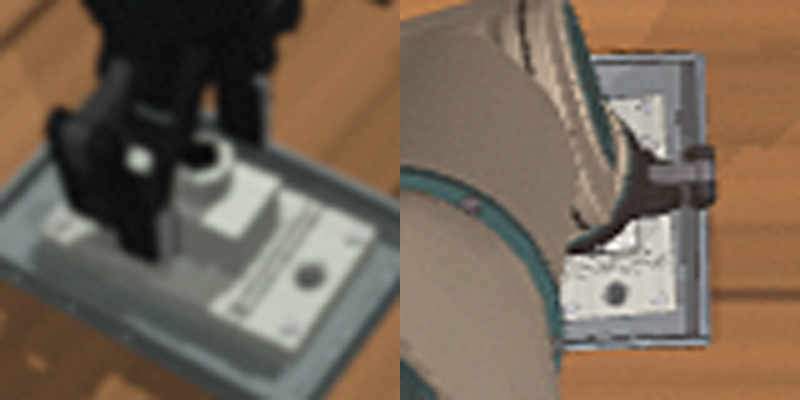

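```bash
python3 - <<'E'
from h import *
u,v=proj("side",[.477,.2255,.03])[0].astype(int)
for z in(.02,.028,.036): print(z,((proj("side",[[.4788,.2565,z],[.4788,.263,z]])-[u-40,v-40])*5).round().tolist())
E
python3 -m creep '[-0.4,-0.17,-0.07,-0.2,0,0,0,-0.4,0,0,-0.2,0,0,0,-0.4,0,0,-0.2,0,0,0,-0.4,0,0,-0.1,0,0,0,-0.4,0,0,-0.1,0,0,0,-0.4,0,0,0,0,0,0,-0.4,0,0,0,0,0,0,-0.4,0,0,0,0,0,0,-0.4,0,0,0,0,0,0,-0.4,0,0,0,0,0,0]'
```

```text
0.02 [[153.0, 272.0], [142.0, 283.0]]
0.028 [[151.0, 259.0], [141.0, 271.0]]
0.036 [[150.0, 246.0], [139.0, 257.0]]
time: 13.55
tool_pos: [0.4767, 0.2259, 0.0059]
eef_rot: [-3.139, -0.132, -0.0]
force: [1.0, 0.2, 0.6]
finger_gap: 0.0596
```

Consistent (tip ≈0.03 before descent), no contact. Close and lift.

```bash
python3 -m creep '[1,0,0,0,0,0,0,1,0,0,0,0,0,0,1,0,0,0,0,0,0,1,0,0,0,0,0,0,1,0,0,0,0,0,0,1,0,0,0,0,0,0,1,0,0,0,0,0,0,1,0,0,0,0,0,0,1,0,0,0,0,0,0,1,0,0,0,0,0,0]'; python3 -m creep '[1,0,0,0.5,0,0,0,1,0,0,1,0,0,0,1,0,0,2,0,0,0,1,0,0,2,0,0,0,1,0,0,2,0,0,0,1,0,0,2,0,0,0,1,0,0,1.5,0,0,0,1,0,0,1,0,0,0,1,0,0,0,0,0,0,1,0,0,0,0,0,0]'
```

```text
time: 14.38
tool_pos: [0.4768, 0.226, 0.0061]
eef_rot: [-3.139, -0.132, -0.001]
force: [-0.1, -0.4, 6.6]
finger_gap: 0.0303
time: 15.22
tool_pos: [0.4766, 0.226, 0.1261]
eef_rot: [-3.139, -0.132, -0.001]
force: [-1.1, 0.0, -1.9]
finger_gap: 0.0308
```

```bash
python3 -m creep '[1,0.5,-2,0,0,0,-0.006,1,0.5,-3,0,0,0,-0.006,1,0.5,-3,0,0,0,-0.006,1,0.5,-3,0,0,0,-0.006,1,0.5,-3,0,0,0,-0.006,1,0.5,-3,0,0,0,-0.006,1,0.5,-3,0,0,0,-0.006,1,0.5,-3,0,0,0,-0.006,1,0.5,-3,0,0,0,-0.006,1,0.5,-3,0,0,0,-0.004]'; python3 -m creep '[1,0.5,-3,0,0,0,0,1,0.5,-3,0,0,0,0,1,0.5,-3,0,0,0,0,1,0.5,-3,0,0,0,0,1,0.5,-3,0,0,0,0,1,0.5,-3,0,0,0,0,1,0.4,-1.5,0,0,0,0,1,0,0,0,0,0,0,1,0,0,0,0,0,0,1,0,0,0,0,0,0]'
```

```text
time: 16.05
tool_pos: [0.5256, -0.0655, 0.1244]
eef_rot: [-3.141, -0.04, 0.004]
force: [-0.3, 0.2, -2.4]
finger_gap: 0.0304
time: 16.88
tool_pos: [0.5597, -0.2574, 0.1244]
eef_rot: [-3.139, -0.042, 0.004]
force: [-0.9, 0.5, -2.3]
finger_gap: 0.0301
```

```bash
cat > chk.py <<'E'
from h import *
import sys
st=manip.get_state();p=st["tool_pos"];phi=2*np.arctan2(st["eef_rot"][1],st["eef_rot"][0]) ;print(p.round(4),np.degrees(phi)%360,st["force"].round(1))
zt=p[2]-.001+.012; y=np.radians(1.5); s=cap("side");t=cap("top");cv2.imwrite("pics/s_chk.png",s)
for n,i in(("side",s),("top",t)):
    q=proj(n,[[p[0]+d*np.cos(y),p[1]+d*np.sin(y),zt] for d in(.046,-.046)])
    for a,d in zip(q,(.046,-.046)):
        try:
            e=ray(n,[dark(i,*a,r=3)],zt)[0]; print(n,d,"resid",(e-[p[0]+d*np.cos(y),p[1]+d*np.sin(y),zt]).round(4))
        except Exception as x: print(x)
E
python3 chk.py
```

```text
[ 0.5597 -0.2574  0.1244] 1.5322287205617044 [-0.9  0.5 -2.3]
side 0.046 resid [-0.0034  0.0053  0.    ]
side -0.046 resid [-0.0006  0.0035  0.    ]
top 0.046 resid [ 0.0007  0.0011 -0.    ]
top -0.046 resid [ 0.0015 -0.0015 -0.    ]
```

```bash
python3 -m creep '[1,0.1,-0.4,-0.6,0,0,0,1,0,0,-1,0,0,0,1,0,0,-1,0,0,0,1,0,0,-1,0,0,0,1,0,0,-0.8,0,0,0,1,0,0,-0.6,0,0,0,1,0,0,-0.4,0,0,0,1,0,0,0,0,0,0,1,0,0,0,0,0,0,1,0,0,0,0,0,0]'; python3 chk.py
```

```text
time: 17.82
tool_pos: [0.562, -0.2633, 0.0722]
eef_rot: [3.141, 0.041, 0.001]
force: [-0.2, -0.3, -1.9]
finger_gap: 0.0311
[ 0.562  -0.2633  0.0722] 1.4859304825125936 [-0.2 -0.3 -1.9]
side 0.046 resid [-0.0029  0.0044  0.    ]
side -0.046 resid [-0.0011  0.0039  0.    ]
top 0.046 resid [ 0.0004 -0.0002  0.    ]
top -0.046 resid [0.0002 0.0003 0.    ]
```

```bash
python3 -m creep '[1,-0.1,0.13,0,0,0,0,1,0,0,0,0,0,0,1,0,0,-0.2,0,0,0,1,0,0,-0.2,0,0,0,1,0,0,-0.2,0,0,0,1,0,0,-0.1,0,0,0,1,0,0,-0.1,0,0,0,1,0,0,-0.1,0,0,0,1,0,0,0,0,0,0,1,0,0,0,0,0,0]'; python3 chk.py
```

```text
time: 18.75
tool_pos: [0.5606, -0.2618, 0.0627]
eef_rot: [-3.141, -0.041, 0.0]
force: [0.2, -0.6, -2.0]
finger_gap: 0.0309
[ 0.5606 -0.2618  0.0627] 1.4889432901525765 [ 0.2 -0.6 -2. ]
side 0.046 resid [-0.0039  0.0045  0.    ]
side -0.046 resid [-0.0016  0.0044 -0.    ]
top 0.046 resid [-0.0003  0.0002  0.    ]
top -0.046 resid [-0.      0.0003  0.    ]
```

```bash
python3 -m creep '[1,0,0,-0.1,0,0,0,1,0,0,-0.1,0,0,0,1,0,0,-0.1,0,0,0,1,0,0,-0.1,0,0,0,1,0,0,-0.1,0,0,0,1,0,0,-0.1,0,0,0,1,0,0,-0.05,0,0,0,1,0,0,0,0,0,0,1,0,0,0,0,0,0,1,0,0,0,0,0,0]'
```

```text
time: 19.68
tool_pos: [0.5606, -0.2618, 0.0563]
eef_rot: [-3.141, -0.041, -0.0]
force: [-0.0, -0.4, -1.4]
finger_gap: 0.0308
```

```bash
python3 -m creep '[-0.4,0,0,0,0,0,0,-0.4,0,0,0,0,0,0,-0.4,0,0,0,0,0,0,-0.4,0,0,0,0,0,0,-0.4,0,0,0,0,0,0,-0.4,0,0,1,0,0,0,-0.4,0,0,2,0,0,0,-0.4,0,0,3,0,0,0,-0.4,0,0,3,0,0,0,-0.4,0,0,0,0,0,0]'; python3 -m creep '[-0.4,0.16,3,0,0,0,0,-0.4,0.16,3,0,0,0,0,-0.4,0.16,3,0,0,0,0,-0.4,0.16,3,0,0,0,0,-0.4,0.16,3,0,0,0,0,-0.4,0.16,3,0,0,0,0,-0.4,0.16,3,0,0,0,0,-0.4,0.16,3,0,0,0,0,-0.4,0.16,2.2,0,0,0,0,-0.4,0,0,-2,0,0,0]'; python3 - <<'E'
from h import *
print(manip.get_state()["tool_pos"])
t=cap("top");s=cap("side");cv2.imwrite("pics/s3.png",s)
for n,i in(("top",t),("side",s)):
    q=proj(n,[[.561+d,-.262,.066] for d in(.046,-.046)]);pair(n,i,q[0],q[1],.066)
E
```

```text
time: 20.52
tool_pos: [0.5644, -0.2639, 0.153]
eef_rot: [3.136, 0.04, 0.016]
force: [-0.5, -1.5, 0.2]
finger_gap: 0.0598
time: 21.35
tool_pos: [0.5784, 0.0077, 0.1295]
eef_rot: [-3.136, -0.053, -0.012]
force: [0.8, 0.8, 0.5]
finger_gap: 0.0601
[0.57838726 0.00770911 0.12950944]
top [[436.15, 178.53], [438.45, 212.99]] mid [ 0.5609 -0.2618  0.066 ] len 0.0916 yaw deg 1.28
side [[364.52, 125.54], [394.65, 135.07]] mid [ 0.5613 -0.2614  0.066 ] len 0.089 yaw deg 1.67
```

```bash
python3 -m creep '[-0.4,0,0,-2,0,0,0,-0.4,0,0,-2,0,0,0,-0.4,0,0,-2,0,0,0,-0.4,0,0,-1.6,0,0,0,-0.4,0,0,-1.2,0,0,0,-0.4,0,0,-0.8,0,0,0,-0.4,0,0,-0.6,0,0,0,-0.4,0,0,-0.4,0,0,0,-0.4,0,0,0,0,0,0,-0.4,0,0,0,0,0,0]'
```

```text
time: 22.28
tool_pos: [0.5754, 0.0001, 0.0208]
eef_rot: [3.141, 0.041, 0.001]
force: [-0.1, 0.0, -0.6]
finger_gap: 0.06
```

```bash
python3 -m creep '[-0.4,0,0,-0.5,0,0,0,-0.4,0,0,-0.5,0,0,0,-0.4,0,0,-0.3,0,0,0,-0.4,0,0,-0.2,0,0,0,-0.4,0,0,0,0,0,0,-0.4,0,0,0,0,0,0,1,0,0,0,0,0,0,1,0,0,0,0,0,0,1,0,0,0,0,0,0,1,0,0,0,0,0,0]'; python3 -m creep '[1,0,0,0,0,0,0,1,0,0,0,0,0,0,1,0,0,0,0,0,0,1,0,0,0,0,0,0,1,0,0,0.5,0,0,0,1,0,0,1,0,0,0,1,0,0,2,0,0,0,1,0,0,2,0,0,0,1,0,0,2,0,0,0,1,0,0,1.5,0,0,0]'
```

```text
time: 23.12
tool_pos: [0.5753, 0.0001, 0.0057]
eef_rot: [3.141, 0.041, 0.001]
force: [0.3, 0.2, 3.1]
finger_gap: 0.0305
time: 23.95
tool_pos: [0.5752, 0.0002, 0.0971]
eef_rot: [-3.141, -0.041, -0.001]
force: [-0.2, -0.5, -2.0]
finger_gap: 0.0309
```

```bash
python3 -m creep '[1,-1.2,2.8,0,0,0,0.006,1,-1.2,2.8,0,0,0,0,1,-1.2,2.8,0,0,0,0,1,-1.2,2.8,0,0,0,0,1,-1.2,2.8,0,0,0,0,1,-1.2,2.8,0,0,0,0,1,-1.2,2.8,0,0,0,0,1,-1.1,3,0,0,0,0,1,0,0,0,0,0,0,1,0,0,0,0,0,0]'; python3 -m creep '[1,0,0,-1.5,0,0,0,1,0,0,-1.5,0,0,0,1,0,0,-1.5,0,0,0,1,0,0,-1.2,0,0,0,1,0,0,-0.8,0,0,0,1,0,0,-0.5,0,0,0,1,0,0,-0.3,0,0,0,1,0,0,0,0,0,0,1,0,0,0,0,0,0,1,0,0,0,0,0,0]'
```

```text
time: 24.78
tool_pos: [0.4786, 0.2289, 0.0955]
eef_rot: [-3.14, -0.059, 0.001]
force: [0.4, -0.3, -3.3]
finger_gap: 0.0307
time: 25.62
tool_pos: [0.4806, 0.2263, 0.0229]
eef_rot: [-3.141, -0.05, -0.002]
force: [-0.1, 0.3, -0.9]
finger_gap: 0.0307
```

```bash
python3 -m creep '[1,0,0,-0.5,0,0,0,1,0,0,-0.4,0,0,0,1,0,0,-0.2,0,0,0,1,0,0,-0.2,0,0,0,1,0,0,-0.1,0,0,0,1,0,0,-0.1,0,0,0,1,0,0,-0.05,0,0,0,1,0,0,0,0,0,0,1,0,0,0,0,0,0,1,0,0,0,0,0,0]'
```

```text
time: 26.45
tool_pos: [0.4801, 0.2262, 0.0069]
eef_rot: [-3.141, -0.05, -0.0]
force: [0.2, -1.2, -1.7]
finger_gap: 0.0307
```

```bash
python3 -m creep '[-0.4,0,0,-0.03,0,0,0,-0.4,0,0,0,0,0,0,-0.4,0,0,0,0,0,0,-0.4,0,0,0,0,0,0,-0.4,0,0,0,0,0,0,-0.4,0,0,1,0,0,0,-0.4,0,0,2,0,0,0,-0.4,0,0,3,0,0,0,-0.4,0,0,3,0,0,0,-0.4,0,0,3,0,0,0]'; python3 -m creep '[-0.4,0.5,-2,0,0,0,0,-0.4,0.5,-3,0,0,0,0,-0.4,0.5,-3,0,0,0,0,-0.4,0.5,-3,0,0,0,0,-0.4,0.5,-3,0,0,0,0,-0.4,0.5,-3,0,0,0,0,-0.4,0.5,-3,0,0,0,0,-0.4,0.5,-3,0,0,0,0,-0.4,0.5,-3,0,0,0,0,-0.4,0.5,-3,0,0,0,-0.006]'; python3 - <<'E'
from h import *
print(manip.get_state()["tool_pos"])
t=cap("top");s=cap("side");cv2.imwrite("pics/s4.png",s);cv2.imwrite("pics/t4.png",t)
for m,z in(([.4808,.226],.016),([.561,-.262],.066)):
  for n,i in(("top",t),("side",s)):
    q=proj(n,[[m[0]+d,m[1],z] for d in(.046,-.046)]);pair(n,i,q[0],q[1],z)
e,f=proj("top",[.48,.2255,.03])[0].astype(int);u,v=proj("side",[.48,.2255,.03])[0].astype(int)
cv2.imwrite("pics/c10.png",np.hstack([crop(s,u-40,v-40,80,80,5),crop(t,e-40,f-40,80,80,5)]))
E
```

```text
time: 27.28
tool_pos: [0.4797, 0.2259, 0.1284]
eef_rot: [3.141, 0.05, -0.0]
force: [0.1, 0.5, 1.1]
finger_gap: 0.0601
time: 28.12
tool_pos: [0.5301, -0.0654, 0.1273]
eef_rot: [3.141, 0.041, 0.001]
force: [1.6, -0.8, 0.7]
finger_gap: 0.0599
[ 0.53005912 -0.06535467  0.12734449]
top [[252.31, 210.84], [252.57, 245.11]] mid [0.4806 0.2257 0.016 ] len 0.092 yaw deg 1.66
side [[274.85, 268.6], [313.01, 288.23]] mid [0.4799 0.2272 0.016 ] len 0.0913 yaw deg 1.77
top [[436.13, 178.44], [437.91, 213.27]] mid [ 0.5606 -0.261   0.066 ] len 0.0925 yaw deg 0.38
side [[362.67, 124.93], [394.62, 135.05]] mid [ 0.5642 -0.2614  0.066 ] len 0.0946 yaw deg 1.65
```

View pics/c10.png

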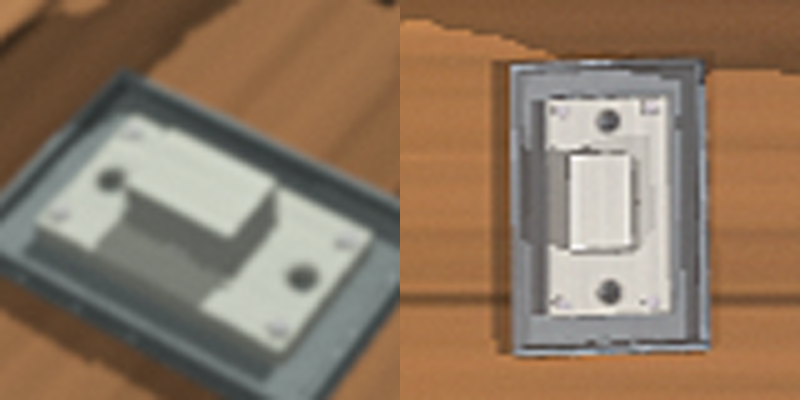

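```bash
python3 -m creep '[-0.4,0.5,-3,0,0,0,0,-0.4,0.5,-3,0,0,0,0,-0.4,0.5,-3,0,0,0,0,-0.4,0.5,-3,0,0,0,0,-0.4,0.5,-3,0,0,0,0,-0.4,0.5,-3,0,0,0,0,-0.4,0,-1.8,0,0,0,0,-0.4,0,0,0,0,0,0,-0.4,0,0,0,0,0,0,-0.4,0,0,0,0,0,0]'; python3 -m creep '[-0.4,0,0,0,0,0,0,-0.4,0,0,0,0,0,0,-0.4,0,0,0,0,0,0,-0.4,0,0,0,0,0,0,-0.4,0,0,0,0,0,0,-0.4,0,0,0,0,0,0,-0.4,0,0,0,0,0,0,-0.4,0,0,0,0,0,0,-0.4,0,0,0,0,0,0,-0.4,0,0,0,0,0,0]'
```

```text
time: 29.05
tool_pos: [0.5601, -0.26, 0.1267]
eef_rot: [-3.14, -0.043, 0.0]
force: [-0.3, 0.8, 0.3]
finger_gap: 0.0601
time: 29.88
tool_pos: [0.56, -0.2618, 0.1265]
eef_rot: [-3.141, -0.041, 0.0]
force: [-0.1, -0.2, -0.2]
finger_gap: 0.0598
```

Now down to the earlier grasp height (0.056), x +0.6 mm.

```bash
python3 -m creep '[-0.4,0.06,0,-1.5,0,0,0,-0.4,0,0,-1.5,0,0,0,-0.4,0,0,-1.2,0,0,0,-0.4,0,0,-1,0,0,0,-0.4,0,0,-0.8,0,0,0,-0.4,0,0,-0.5,0,0,0,-0.4,0,0,-0.3,0,0,0,-0.4,0,0,-0.15,0,0,0,-0.4,0,0,0,0,0,0,-0.4,0,0,0,0,0,0]'; python3 -m creep '[-0.4,0,0,0,0,0,0,-0.4,0,0,0,0,0,0,1,0,0,0,0,0,0,1,0,0,0,0,0,0,1,0,0,0,0,0,0,1,0,0,0,0,0,0,1,0,0,0,0,0,0,1,0,0,0,0,0,0,1,0,0,0,0,0,0,1,0,0,0,0,0,0]'
```

```text
time: 30.72
tool_pos: [0.561, -0.262, 0.0574]
eef_rot: [3.141, 0.041, 0.001]
force: [-0.3, 0.1, 1.2]
finger_gap: 0.0596
time: 31.55
tool_pos: [0.5607, -0.2618, 0.0571]
eef_rot: [3.141, 0.041, 0.0]
force: [-0.9, 0.5, 2.1]
finger_gap: 0.0308
```

```bash
python3 -m creep '[1,0,0,-0.1,0,0,0,1,0,0,-0.1,0,0,0,1,0,0,-0.1,0,0,0,1,0,0,-0.1,0,0,0,1,0,0,-0.1,0,0,0,1,0,0,0,0,0,0,1,0,0,0,0,0,0,1,0,0,0,0,0,0,1,0,0,0,0,0,0,1,0,0,0,0,0,0]'
```

```text
time: 32.38
tool_pos: [0.5608, -0.2618, 0.0527]
eef_rot: [3.141, 0.041, 0.001]
force: [-2.0, 0.9, 7.8]
finger_gap: 0.031
```

```bash
python3 -m creep '[1,0,0,-0.05,0,0,0,1,0,0,-0.05,0,0,0,1,0,0,0,0,0,0,1,0,0,0,0,0,0,1,0,0,0,0,0,0,1,0,0,0,0,0,0,1,0,0,0,0,0,0,1,0,0,0,0,0,0,1,0,0,0,0,0,0,1,0,0,0,0,0,0]'; python3 -m creep '[1,0,0,-0.05,0,0,0,1,0,0,-0.05,0,0,0,1,0,0,0,0,0,0,1,0,0,0,0,0,0,1,0,0,0,0,0,0,1,0,0,0,0,0,0,1,0,0,0,0,0,0,1,0,0,0,0,0,0,1,0,0,0,0,0,0,1,0,0,0,0,0,0]'
```

```text
time: 33.22
tool_pos: [0.5607, -0.2618, 0.0518]
eef_rot: [-3.141, -0.041, -0.001]
force: [-1.9, 0.9, 9.2]
finger_gap: 0.0306
time: 34.05
tool_pos: [0.5608, -0.2619, 0.0515]
eef_rot: [3.141, 0.041, 0.001]
force: [-2.7, 2.3, 13.9]
finger_gap: 0.0311
```

```bash
python3 -m creep '[1,0,0,-0.05,0,0,0,1,0,0,-0.05,0,0,0,1,0,0,-0.05,0,0,0,1,0,0,0,0,0,0,1,0,0,0,0,0,0,1,0,0,0,0,0,0,1,0,0,0,0,0,0,1,0,0,0,0,0,0,1,0,0,0,0,0,0,1,0,0,0,0,0,0]'; python3 - <<'E'
from h import *
print(manip.get_state()["force"],manip.get_state()["wrist_torque"])
a=cv2.imread("pics/s4.png");b=cap("side")
# rim/flange gap: side face column brightness profile, proud (s4) vs now
for x in (.53,.515):
    u,v0=proj("side",[x,-.2298,.06])[0].round().astype(int);print(u,v0)
    for im in(a,b): print(cv2.cvtColor(im,cv2.COLOR_BGR2GRAY)[v0-8:v0+12,u].tolist())
for n in("side",):
    q=proj(n,[[.561+d,-.262,.060] for d in(.046,-.046)]);pair(n,b,q[0],q[1],.060)
E
```

```text
time: 34.88
tool_pos: [0.5608, -0.2618, 0.0514]
eef_rot: [-3.141, -0.041, -0.002]
force: [-5.7, 2.5, 24.6]
finger_gap: 0.0304
[-5.67338345  2.53936522 24.64466079] [0.69873202 1.2523316  0.02886289]
384 141
[98, 100, 109, 127, 147, 147, 131, 109, 91, 87, 83, 84, 95, 96, 91, 92, 92, 90, 92, 93]
[91, 93, 90, 93, 106, 131, 142, 136, 125, 108, 94, 89, 89, 90, 91, 91, 91, 90, 92, 93]
389 143
[153, 152, 167, 187, 194, 186, 160, 117, 92, 90, 96, 103, 102, 95, 92, 93, 91, 92, 93, 92]
[136, 139, 131, 134, 152, 170, 184, 179, 157, 116, 91, 88, 90, 91, 91, 92, 92, 92, 91, 92]
side [[364.33, 127.74], [394.48, 137.13]] mid [ 0.5609 -0.2606  0.06  ] len 0.0889 yaw deg 2.28
```

```bash
python3 -c "
from cell import manip
print(manip.close_job())"
```

```text
the job is handed in; nothing more can be done
None
```

I swapped the covers and handed the job in at about 35 s, with the gripper still holding the socketed cover pressed down on the base. No verdict came back.

**Order:**
1. I set the blank on the mat.
2. I laid the socketed cover loosely on the dowels, where it slid on with no side force.
3. I placed the blank in the tray, let go and backed off.
4. I gripped the socketed cover again and pressed it down.

**Last checks:**
- **Blank:** it lies flat and released in the tray. The top camera puts it within about 1 mm of the tray's centre and both views put it within about 0.3° of the tray's direction. The side camera's tray corners are about 2 mm off the top camera's, so I aimed between the two.
- **Socketed cover:** after about 5.7 mm of travel it met a hard stop. The last 1.5 mm of commanded push moved it only about 0.1 mm, and the upward force rose to 24.6 N, against the spring's 12 N. In the side view both ends dropped about equally, and the brightness profile no longer shows the gap at the seam.

**Disagreements:**
- The fingertips showed about 30 mm higher in the pictures than the tool frame given implies. I set the grasp height from the pictures and careful contact instead.
- At the end there was a small side force (5.7 N) and moment (1.3 N m) on the wrist while pressing.
- I had used all 12 picture views before the final press, so I checked that only from pixel values and forces. I also didn't separately recheck that the bystanders hadn't moved, though I felt no unexpected contact.

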